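# Seat and clamp a plug gauge in its checking nest

## Robot

A 6-joint arm with a two-finger parallel gripper is mounted at the origin on a cart in front of the work surface, level with it; the furniture and walls round the work are solid. World frame = base frame: x ahead of the robot, y to its left, z up, the work surface at z = 0. Lengths are in m, angles in degrees, forces in N, time in s.
With the tool pointing down it reaches from about 0.3 to 0.75 m from the base axis. Payload 8.5 kg.
Tool frame: the origin (TCP) lies between the finger pads; the fingertips stand env.finger_overhang ahead of it and the grasp point (between the pads) lies 2 mm behind it (env.finger_overhang is the distance from the TCP to the fingertips, in m); z points along the fingers, y is the line along which they close (so a half turn about z gives the same grasp; the last joint's range is limited). The gripper opens to 85 mm and grips with 20 to 120 N. Pads are 22 mm wide; open, the fingers measure 114 mm over their backs; the gripper's body (76 mm by 85 mm) begins 54 mm behind the grasp point. The pads swing forward as they close: fully open they stand 13 mm farther back than shut.
Start: joints at [-84.414, 21.807, 74.336, -0, 83.858, -12.336], TCP at [0.169, -0.523, 0.248] pointing down, gripper open.
Joint ranges: [-178.18, 178.18], [-50.72, 133.34], [12.68, 142.11], [-81.47, 261.47], [9.98, 163.14], [-165.26, 165.26]. Speed limits (degrees/s): [136.94, 136.94, 180, 180, 180, 180].

## Interface

Orientations are given as a 3x3 rotation matrix whose columns are the frame's x, y, z axes.
In Python, from rig import env gives the robot as it stands. The module is installed in compiled form; this text tells all that it offers.
- The arm moves only by the tool jog_arm, never from a script. Its arguments are lists of equal length, an entry for each row: "hand": the finger opening in m, from 0 to 0.0854; "travel": the shift along the world's x, y, z in m, a list of three; "yaw": the turn about the world's z in rad. A call has exactly 5 rows; each row shifts and turns the commanded pose from where the row before left it; what a row does not reach is not made up. A row lasts 1/8 s, in which the tool goes at most 62.5 mm and 10.7 degrees, less where a joint would pass 70% of its speed; a pose out of reach is approached as far as the arm can. A call is refused whole if a number of a shift passes 0.0625 or a number of a turn 0.188, either way. A call with a gripper value outside its range is refused whole. The fingers move at their own pace and stop on an object; "grip_force" is the grip in N (left out, the last holds). Time passes only in rows, so rows that do not move let the fingers close, or fill a call up. It gives the time, the measured TCP pose, the force, the opening and the grip force at its end, in the units of the state.
- env.observe(): the state, without advancing time (a new reading comes with each control period).
- env.get_image(name): name is "side" or "top"; returns the picture (420x560x3 uint8, red, green, blue); there is no depth.
- env.calibration(name): a dict with "fx", "fy", "cx", "cy" (pixels), "position" and "rotation" of the camera in the world. Camera axes: x right, y down, z forward; pixel columns grow to the right and rows downward; lengths in m; the calibration is good to about 2 mm. A picture is of the moment at which its call begins. calibration takes no time and is no camera call.
- env.close_job(): hands the job in; it is judged then, once.
The state is a dict: "time_s": time; "q": joint angles; "qvel": joint speeds; "joint_efforts": joint torques, N m; "position": TCP position; "tool_rot": TCP orientation; "ft_force": force on the tool from outside, world axes, zero at the start; "wrist_torque": the same for the moment, N m; "grip_width": finger opening in m; "gripper_force": force on a finger pad.
Only numpy, scipy, OpenCV 4.12 (cv2) and the standard library are available. Lean on these libraries where they do the work, as an engineer would, in place of code of your own. Each camera call takes 0.05 s, during which the arm holds its last target. There are 200 camera calls.

## Task

Push the plug gauge along the channel of the blue nest until its end is fully home against the end stop. Then turn the red wing knob clockwise, seen from above, following it down as it sinks, until the clamp's spring pad presses on the gauge and is pushed in by about half of its 4 mm travel (about 2 mm, a clamping force of about 12 N); on no account squeeze the spring right in. Let go and leave the gauge home and clamped, with the other things on the bench where they are.

Things in the scene. Friction and masses are not known exactly. Their poses are not given: they have to be found in the camera images.
- nest: Blue base plate 150 x 94 x 20 mm (its x -85 to +65 mm), fixed on the bench, yaw -0.1 to 0.6 rad. Origin: on the bench under the channel, z up. A channel runs along its x axis: floor 20 mm up, two aluminium rails (x -60 to +50 mm), 33 mm apart, 18 mm high. It is open at the -x end, where the gauge's tail sticks out.
- stop (a point): Point on the face of the dark end stop that closes the channel at the nest's x = +50 mm (y = 0, 33 mm above the bench). Axes as the nest's.
- bridge (a point): Top of the steel bridge over the channel, where the upright clamp screw passes through it: nest x = +30 mm, y = 0, 100 mm above the bench. The beam is 94 mm long (nest y), 32 mm wide and 16 mm thick, on two columns; a brass collar stands 4 mm higher.
- gauge: Loose plug gauge, 123 mm long, 0.13 to 0.21 kg, lying on the channel floor: dark hexagonal handle 30 mm wide and 27 mm high, a steel plug 27 mm thick at each end. Origin: underside of its middle. Its own +y points to the stop along nest +x; its ends are at y = +-62 mm. It starts 15 to 35 mm short of the stop; fully home its origin is at nest x = -12 mm.
- tail (a point): Centre of the gauge's free end face (gauge y = -62 mm, 13 mm above its underside, 33 mm above the bench), which sticks out of the channel; push here toward the stop. The gauge slides with 0.5 to 2 N.
- knob: Red wing knob on the clamp screw, z up. Origin: on the axis at its underside, 129 to 132 mm above the bench at the start. Clockwise from above lowers it, 8 mm per rad, up to 3.6 rad from the top; it stays where it is left. Wing yaw less nest yaw = minus the angle turned, 0 to -0.3 rad at the start. Friction 0.2 N m against either motion; each N of clamp force adds 0.008 N m anticlockwise.
- wing (a point): Middle of the knob's wing, 28 mm above the knob's origin, axes as the knob's: a bar 46 mm long (x), 14 mm thick (y), from 20 mm below to 14 mm above this point; pinch it across its thickness. Below it is a black hub of radius 18 mm, 8 mm thick. Pushing down on the knob helps it turn by 0.008 N m per N, pulling up hinders as much.
- stem: Screw under the knob, rising and sinking with it; origin as the knob's but does not turn. At its foot is a black spring pad 24 mm wide; its face hangs 64 to 76 mm below the origin (varies, not measured), 6.6 to 21 mm above the gauge at the start. The gauge's top is 47 mm above the bench; feel the touch as a rise of turning moment. The pad yields 1 mm per 6 N, at most 4 mm, then is hard.
- torch: Black torch, 118 mm long, lying on the bench; a bystander.
- marker: Blue marker pen, 130 mm long, lying on the bench; a bystander.
- tape: Yellow tape measure, 85 x 35 x 64 mm; a bystander.
- nut: Bright wheel nut, 30 mm wide, 19 mm high; a bystander.
- ring: Steel setting ring, 49 mm wide, 17 mm high; a bystander.

How it is judged:
By the outcome, as a careful person would: the job done as asked, in the order asked, and still so for the second after the job is handed in, with the robot touching nothing.
It also fails if it takes over 72 s, if anything falls off the work surface, if the arm or the gripper's body presses on something with over 40 N, if the wrist force passes 120 N, or if a joint passes its speed limit or range.

## Working session

There is one attempt and no reset: what is moved stays moved. The work goes in short steps, Python scripts to look and compute and a tool call to move; the robot and the scene stay as the last step left them, time stands still between calls to the robot, and variables do not carry over. Pictures are saved under pics/ and viewed, at most 10 in all, crops included, and the job is handed in when it is done.

Besides the shell and the picture viewer there is one more tool, called after ">>>" by a JSON object that holds its "method" and its "body". jog_arm: Moves the arm, as the interface text tells. Its arguments: {"type":"object","properties":{"hand":{"type":"array"},"travel":{"type":"array"},"yaw":{"type":"array"},"grip_force":{"type":"number"}},"required":["hand","travel","yaw"]}

```bash
mkdir -p pics; python3 - <<'E'
from rig import env
import cv2
s=env.observe()
for k,v in s.items(): print(k,v)
print(env.finger_overhang)
for n in("side","top"):
    print(n,env.calibration(n))
    cv2.imwrite(f"pics/{n}0.png",env.get_image(n)[:,:,::-1])
E
```

```text
time_s 0.0
q [-8.44150260e+01  2.18398807e+01  7.43865218e+01  4.45672958e-04
  8.38583191e+01 -1.23349178e+01]
qvel [ 0.00178921  0.0354966  -0.09439832  0.0074689  -0.03230759 -0.00598709]
joint_efforts [-3.61836544e-03 -4.48471749e+01 -2.31276870e+01 -3.46164334e-04
  4.85454555e-03  6.62519597e-06]
position [ 0.16920716 -0.52302793  0.24771176]
tool_rot [[ 9.51487919e-01  3.07686076e-01 -1.36209853e-04]
 [ 3.07685936e-01 -9.51486835e-01  1.47240324e-03]
 [ 3.23436093e-04 -1.44288375e-03 -9.99998907e-01]]
ft_force [-0.40574713  0.25008591  0.550604  ]
wrist_torque [ 0.0101646  -0.06913342  0.03215922]
gripper_force 0.0
grip_width 0.085527065633607
0.017
side {'fx': 458.44810084789026, 'fy': 458.44810084789026, 'cx': 277.56427255219967, 'cy': 201.75278399994193, 'position': array([-0.12676528,  0.82701742,  0.98677321]), 'rotation': array([[-0.73477619, -0.43119858,  0.52361411],
       [-0.67830265,  0.47059088, -0.56431351],
       [-0.00307684, -0.76981297, -0.63826212]])}
top {'fx': 490.81827706409206, 'fy': 490.81827706409206, 'cx': 272.8220016498815, 'cy': 201.70016589652437, 'position': array([0.46102748, 0.04533867, 1.68696991]), 'rotation': array([[-0.01060098, -0.99717896,  0.07430837],
       [-0.99993965,  0.01078596,  0.00208841],
       [-0.00288401, -0.07428175, -0.99723312]])}
```

View pics/side0.png

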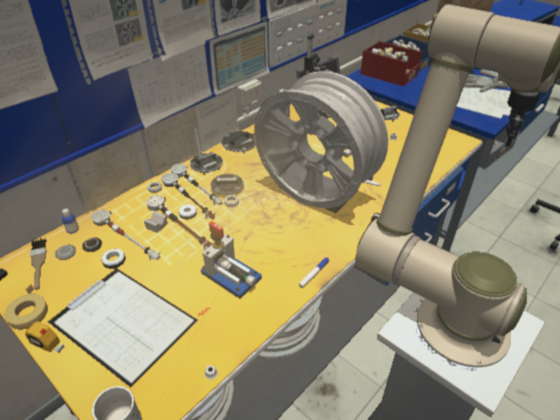

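View pics/top0.png

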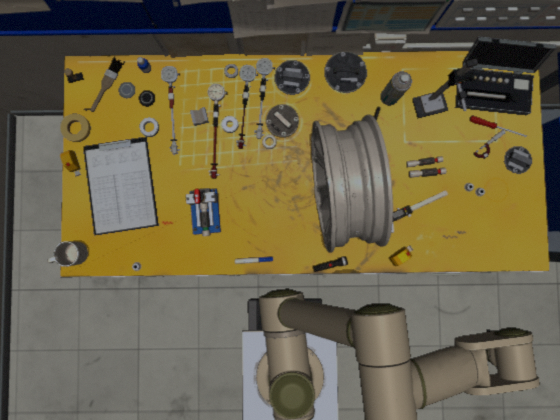

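The nest is near top (205,212) and side (232,265). The channel's open end faces the robot, and the red knob is at side (216,230). I'll zoom in on both.

```bash
python3 - <<'E'
import cv2,numpy as np
a=cv2.imread("pics/side0.png")[205:305,180:280]; b=cv2.imread("pics/top0.png")[180:245,172:237]
f=lambda i:cv2.resize(i,(400,400),interpolation=cv2.INTER_CUBIC)
cv2.imwrite("pics/z0.png",np.hstack([f(a),f(b)]))
E
```

```text
(no output)
```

View pics/z0.png

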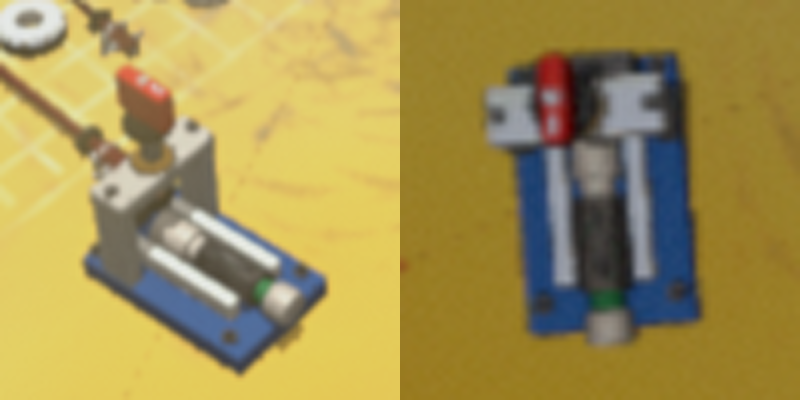

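Left (side crop): red wing at about side (216,228), tail face at about (252,281). Right (top crop): plate yaw slightly positive, wing almost along the channel, tail at about top (205.5,235). Now the measurements.

```bash
cat > h.py <<'E'
import cv2,numpy as np
from rig import env
def ray(n,uv):
    c=env.calibration(n); uv=np.atleast_2d(uv).astype(float)
    d=np.c_[(uv[:,0]-c["cx"])/c["fx"],(uv[:,1]-c["cy"])/c["fy"],np.ones(len(uv))]@c["rotation"].T
    return c["position"],d
def plane(n,uv,z):
    p,d=ray(n,uv); return p+d*((z-p[2])/d[:,2])[:,None]
def tri(u1,u2):
    p,d=ray("top",u1);q,e=ray("side",u2);d=d[0];e=e[0]
    s=np.linalg.lstsq(np.c_[d,-e],q-p,rcond=None)[0]
    a,b=p+s[0]*d,q+s[1]*e
    return (a+b)/2,np.linalg.norm(a-b)
def proj(n,X):
    c=env.calibration(n);x=(np.atleast_2d(X)-c["position"])@c["rotation"]
    return np.c_[x[:,0]/x[:,2]*c["fx"]+c["cx"],x[:,1]/x[:,2]*c["fy"]+c["cy"]]
def mask(im,lo,hi,box):
    x0,y0,x1,y1=box
    h=cv2.cvtColor(im,cv2.COLOR_BGR2HSV); m=cv2.inRange(h,lo,hi); k=np.zeros_like(m);k[y0:y1,x0:x1]=m[y0:y1,x0:x1]; return k
E
python3 - <<'E'
from h import *
im={n:cv2.imread(f"pics/{n}0.png") for n in("top","side")}
box={"top":(180,180,230,245),"side":(190,210,270,305)}
for n in im:
    m=mask(im[n],(100,90,40),(125,255,255),box[n])
    v,u=np.nonzero(m); P=plane(n,np.c_[u,v],.02)[:,:2]
    r=cv2.minAreaRect((P*1000).astype(np.float32)); print(n,"blue",len(u),r,cv2.boxPoints(r).round(1).tolist())
    for lo,hi in (((0,130,60),(6,255,255)),((170,130,60),(180,255,255))):
        pass
    m=mask(im[n],(0,130,60),(8,255,255),box[n])|mask(im[n],(170,130,60),(180,255,255),box[n])
    k,l,st,ce=cv2.connectedComponentsWithStats(m)
    for i in range(1,k):
        if st[i,4]>8: 
            print(n,"red",st[i],ce[i]); v,u=np.nonzero(l==i); print(cv2.minAreaRect(np.c_[u,v].astype(np.float32)))
    m=mask(im[n],(60,90,20),(85,255,255),box[n]); v,u=np.nonzero(m); print("green",len(u),u.mean(),v.mean())
E
```

```text
top blue 376 ((554.3634643554688, 280.8937683105469), (142.89047241210938, 90.92974853515625), 4.854076862335205) [[479.29998779296875, 320.20001220703125], [487.0, 229.5], [629.4000244140625, 241.60000610351562], [621.7000122070312, 332.20001220703125]]
top red [194 189   6  14  47] [197.25531915 194.5106383 ]
((196.5, 195.5), (13.0, 5.0), 90.0)
green 14 205.14285714285714 228.07142857142858
side blue 275 ((532.267822265625, 285.67510986328125), (99.6231689453125, 89.08311462402344), 4.706340789794922) [[479.0, 326.0], [486.29998779296875, 237.1999969482422], [585.5999755859375, 245.39999389648438], [578.2999877929688, 334.20001220703125]]
side red [210 222  12   8  27] [214.62962963 225.62962963]
((215.576904296875, 225.88461303710938), (12.480754852294922, 3.0508511066436768), 33.690067291259766)
green 4 245.5 276.0
```

```bash
python3 - <<'E'
from h import *
S=8
C={}
for n,box in(("top",(185,182,212,212)),("side",(200,215,232,248))):
    im=cv2.resize(cv2.imread(f"pics/{n}0.png"),None,fx=S,fy=S,interpolation=cv2.INTER_CUBIC)
    b=[v*S for v in box]
    out=[]
    for thr in (1.7,2.0,2.4):
        f=im.astype(float); R=f[:,:,2]; G=f[:,:,1]; B=f[:,:,0]
        m=((R>thr*G)&(R>60)).astype(np.uint8); k=np.zeros_like(m); k[b[1]:b[3],b[0]:b[2]]=m[b[1]:b[3],b[0]:b[2]]
        kk,l,st,ce=cv2.connectedComponentsWithStats(k); i=1+np.argmax(st[1:,4])
        c=(np.array(ce[i])+.5)/S-.5; out.append(c)
        v,u=np.nonzero(l==i); print(n,thr,c.round(2),st[i,:4]/S,st[i,4]/S/S,[np.round(x,1) for x in cv2.minAreaRect(np.c_[u,v].astype(np.float32)/S)])
    C[n]=out
for a,b in zip(C["top"],C["side"]): print("wing",tri(a,b))
E
```

```text
top 1.7 [196.79 195.32] [193.875 188.625   6.25   15.   ] 64.53125 [array([196.9, 196.1]), array([14.9,  5.9]), np.float64(88.3)]
top 2.0 [196.98 195.11] [194.125 188.875   6.     14.625] 54.265625 [array([197.1, 196.2]), array([14.6,  5.6]), np.float64(87.5)]
top 2.4 [197.32 194.62] [194.25  189.125   5.875  14.25 ] 42.125 [array([197.2, 196.2]), array([14.2,  5.4]), np.float64(87.4)]
side 1.7 [214.87 226.04] [209.75  221.875  12.5     9.   ] 32.734375 [array([215.8, 226.4]), array([13.7,  3.8]), np.float64(33.3)]
side 2.0 [211.59 223.42] [210.375 222.5     3.25    3.   ] 6.71875 [array([212.1, 223.8]), array([3.3, 2.4]), np.float64(26.6)]Traceback (most recent call last):
  File "<stdin>", line 11, in <module>
    return _wrapfunc(a, 'argmax', axis=axis, out=out, **kwds)
    return bound(*args, **kwds)
ValueError: attempt to get argmax of an empty sequence
```

```bash
python3 - <<'E'
import cv2,numpy as np
a=cv2.imread("pics/side0.png")[260:300,225:265]; b=cv2.imread("pics/top0.png")[183:243,183:228]
a=cv2.resize(a,(400,400),interpolation=cv2.INTER_CUBIC);b=cv2.resize(b,None,fx=8.88,fy=8.88,interpolation=cv2.INTER_CUBIC)
o=np.zeros((b.shape[0],400+b.shape[1],3),np.uint8);o[:400,:400]=a;o[:,400:]=b
cv2.imwrite("pics/z1.png",o);print(o.shape)
E
```

```text
(533, 800, 3)
```

View pics/z1.png

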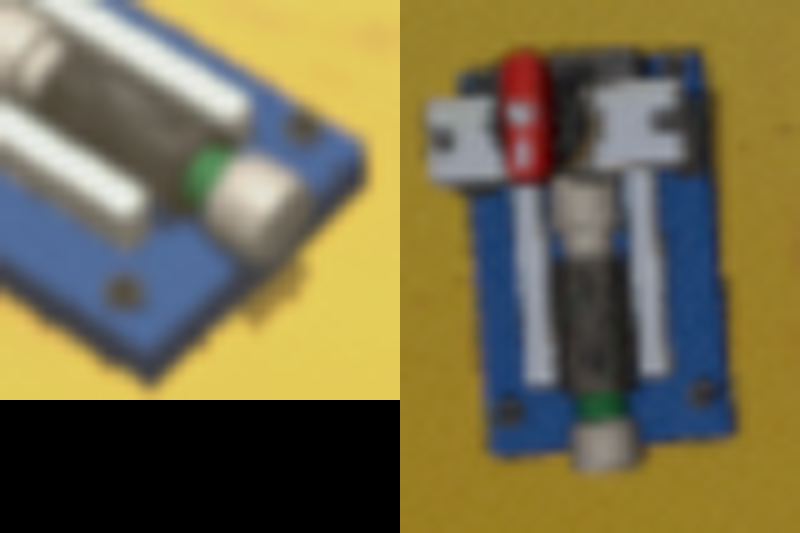

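```bash
python3 - <<'E'
from h import *
T=lambda X,Y:(183+(X-400)/8.88-.5,183+Y/8.88-.5)
w=tri((196.6,195.65),(215.75,229.75)); print("wing",w)
print("wing by plane",plane("top",(196.6,195.65),.1555))
br=[T(425,100),T(432,185),T(682,78),T(686,160)]
B=plane("top",br,.1);print("bridge",B.round(4),B.mean(0))
br=[(180+x/4-.5,205+y/4-.5) for x,y in((90,190),(120,213),(183,120),(215,138))]
B=plane("side",br,.1);print("bridge side",B.round(4),B.mean(0))
print("tail",plane("top",T(604,469),.04),tri(T(604,469),(252,281)))
c=plane("top",[T(490,455),T(735,432)],.02);print("corners top",c)
c=plane("side",[(225+x/10-.5,260+y/10-.5) for x,y in((150,362),(362,150))],.02);print("corners side (+y-x),(-y-x)",c)
for e in (B,): pass
y=.084;ex=np.array([np.cos(y),np.sin(y)])
w=w[0][:2]
print("nest o",w-.03*ex,"edge",w-.115*ex,"stop",w+.02*ex)
E
```

```text
wing (array([0.59705514, 0.28749013, 0.15513748]), np.float64(0.0007974457445396009))
wing by plane [[0.59673499 0.2871486  0.1555    ]]
bridge [[0.6082 0.3326 0.1   ]
 [0.577  0.3299 0.1   ]
 [0.6153 0.2385 0.1   ]
 [0.5852 0.2371 0.1   ]] [0.59641266 0.28455103 0.1       ]
bridge side [[0.6069 0.3347 0.1   ]
 [0.5761 0.3349 0.1   ]
 [0.6112 0.2469 0.1   ]
 [0.5816 0.2441 0.1   ]] [0.59396835 0.29013005 0.1       ]
tail [[0.47330383 0.2755318  0.04      ]] (array([0.47499058, 0.27743814, 0.03699671]), np.float64(0.004441816193621462))
corners top [[0.47924913 0.32187105 0.02      ]
 [0.48702115 0.22827021 0.02      ]]
corners side (+y-x),(-y-x) [[0.47614164 0.32701164 0.02      ]
 [0.48640712 0.23613845 0.02      ]]
nest o [0.56716092 0.28497309] edge [0.48246062 0.27784149] stop [0.61698462 0.28916816]
```

>>> {"method": "jog_arm", "body": {"hand": [0,0,0,0,0], "travel": [[0.025,0.046,0],[0.025,0.046,0],[0.025,0.046,0],[0.025,0.046,0],[0.01,0.048,0]], "yaw": [0.171,0.171,0.171,0.171,0.171]}}

```text
time_s: 0.72
position: [0.2799, -0.2896, 0.2481]
tool_rot: [[0.386, 0.922, 0.0], [0.922, -0.386, 0.0], [0.0, -0.0, -1.0]]
ft_force: [0.8, -0.5, 0.0]
grip_width: -0.0002
gripper_force: 0.0
```

>>> {"method": "jog_arm", "body": {"hand": [0,0,0,0,0], "travel": [[0.01,0.048,0],[0.01,0.048,0],[0.01,0.048,0],[0.01,0.048,0],[0.003,0.05,0]], "yaw": [0.171,0.171,0.171,0.171,0.171]}}

```text
time_s: 1.35
position: [0.3223, -0.0478, 0.2483]
tool_rot: [[-0.441, 0.897, 0.0], [0.897, 0.441, 0.0], [-0.0, 0.0, -1.0]]
ft_force: [-0.5, 0.3, -0.8]
grip_width: 0.0
gripper_force: 0.0
```

>>> {"method": "jog_arm", "body": {"hand": [0,0,0,0,0], "travel": [[0.003,0.05,0],[0.003,0.05,0],[0.003,0.05,0],[0.025,0.043,0],[0.025,0.043,0]], "yaw": [0.171,0.171,0.171,0.171,0.171]}}

```text
time_s: 1.98
position: [0.3815, 0.1885, 0.2483]
tool_rot: [[-0.967, 0.255, 0.0], [0.255, 0.967, -0.0], [-0.0, -0.0, -1.0]]
ft_force: [0.7, -1.5, 0.2]
grip_width: -0.0001
gripper_force: 0.0
```

>>> {"method": "jog_arm", "body": {"hand": [0,0,0,0,0], "travel": [[0.025,0.043,0],[0.025,0.043,0],[0,0,-0.05],[0,0,-0.05],[0,0,-0.04]], "yaw": [0.171,0.171,0,0,0]}}

```text
time_s: 2.6
position: [0.4306, 0.2726, 0.1063]
tool_rot: [[-0.997, -0.078, -0.002], [-0.078, 0.997, -0.001], [0.002, -0.0, -1.0]]
ft_force: [0.9, -0.1, -0.3]
grip_width: -0.0002
gripper_force: 0.0
```

```bash
python3 - <<'E'
from h import *
s=env.observe();print(s["position"],np.degrees(np.arctan2(s["tool_rot"][1][0],s["tool_rot"][0][0])),s["q"],s["ft_force"])
t=env.get_image("top")[:,:,::-1];a=env.get_image("side")[:,:,::-1]
cv2.imwrite("pics/top1.png",t);cv2.imwrite("pics/side1.png",a)
f=lambda i:cv2.resize(i,(400,400),interpolation=cv2.INTER_CUBIC)
cv2.imwrite("pics/z2.png",np.hstack([f(a[220:320,200:300]),f(t[180:270,165:255])]))
E
```

```text
[0.43056946 0.27262108 0.10626969] -175.50323684195442 [ 1.90103083e+01  2.67931601e+01  9.27921101e+01 -1.72001660e-04
  6.05172069e+01 -7.54863924e+01] [ 0.85723709 -0.14246231 -0.30534514]
```

View pics/z2.png

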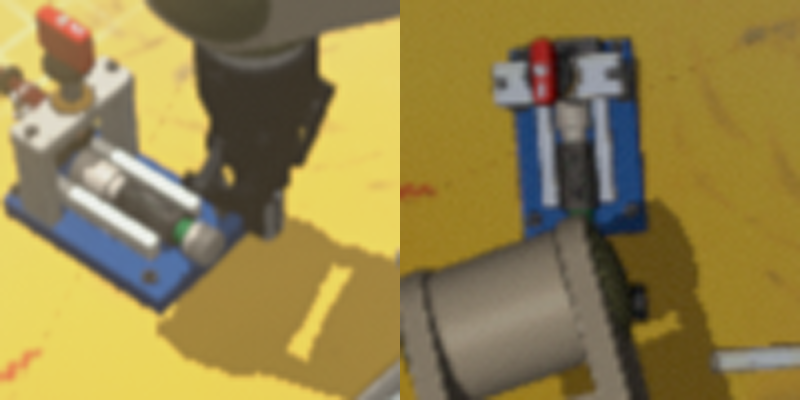

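Side crop: the closed fingertips are at about side (266,278), to the right of the tail at about (252,280). Top crop: the arm hides the tail. Next I'll descend and approach it slowly.

>>> {"method": "jog_arm", "body": {"hand": [0,0,0,0,0], "travel": [[0,0,-0.04],[0,0,-0.024],[0.01,0.001,0],[0.008,0.001,0],[0,0,0]], "yaw": [0,0,0,0,0]}}

```text
time_s: 3.32
position: [0.4507, 0.275, 0.0457]
tool_rot: [[-0.997, -0.078, 0.003], [-0.078, 0.997, 0.001], [-0.003, 0.001, -1.0]]
ft_force: [0.2, 0.9, 0.6]
grip_width: 0.0003
gripper_force: 0.0
```

```bash
python3 - <<'E'
from h import *
s=env.observe();p=s["position"];print(p,s["ft_force"]);print(proj("side",[p,p-[0,0,.017],[.474,.2775,.033]]))
a=env.get_image("side")[:,:,::-1]
cv2.imwrite("pics/z3.png",cv2.resize(a[240:320,210:300],None,fx=6,fy=6,interpolation=cv2.INTER_CUBIC))
E
```

```text
[0.45073606 0.27496417 0.04571968] [0.22613203 0.89438048 0.6433555 ]
[[259.83131607 283.14325841]
 [260.00790245 287.3186051 ]
 [253.12428346 282.25264599]]
```

View pics/z3.png

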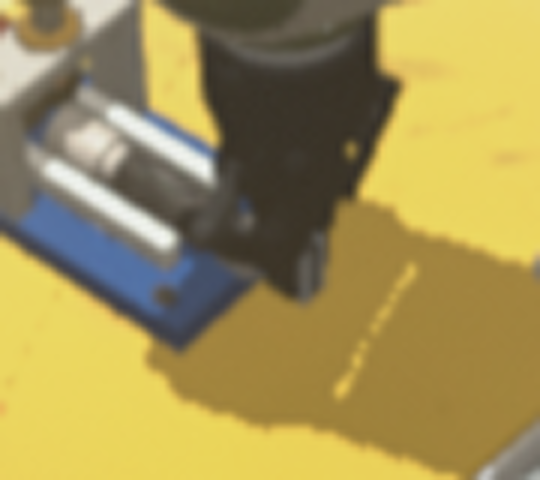

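The fingers (tips at about side (260,288)) stand right behind the tail. I'll push slowly along the nest axis.

>>> {"method": "jog_arm", "body": {"hand": [0,0,0,0,0], "travel": [[0.004,0,-0.003],[0.004,0.0005,0],[0.004,0.0005,0],[0.004,0,0],[0.003,0,0]], "yaw": [0,0,0,0,0]}}

```text
time_s: 4.0
position: [0.4683, 0.2757, 0.0413]
tool_rot: [[-0.997, -0.078, -0.001], [-0.078, 0.997, -0.0], [0.001, -0.0, -1.0]]
ft_force: [-1.8, -0.4, 1.6]
grip_width: 0.0002
gripper_force: 0.9
```

>>> {"method": "jog_arm", "body": {"hand": [0,0,0,0,0], "travel": [[0.002,0,0],[0.002,0,0],[0.002,0.0005,0],[0.002,0,0],[0,0,0]], "yaw": [0,0,0,0,0]}}

```text
time_s: 4.62
position: [0.4766, 0.2762, 0.0413]
tool_rot: [[-0.997, -0.078, 0.001], [-0.078, 0.997, 0.0], [-0.001, 0.0, -1.0]]
ft_force: [-0.8, 0.1, 0.1]
grip_width: 0.0001
gripper_force: 0.0
```

>>> {"method": "jog_arm", "body": {"hand": [0,0,0,0,0], "travel": [[0.002,0,0],[0.002,0,0],[0.002,0.0005,0],[0.001,0,0],[0,0,0]], "yaw": [0,0,0,0,0]}}

```text
time_s: 5.25
position: [0.4828, 0.2767, 0.0413]
tool_rot: [[-0.997, -0.078, -0.001], [-0.078, 0.997, -0.0], [0.001, -0.0, -1.0]]
ft_force: [-3.4, -0.5, 2.7]
grip_width: -0.0
gripper_force: 2.1
```

>>> {"method": "jog_arm", "body": {"hand": [0,0,0,0,0], "travel": [[0.001,0,0],[0.001,0,0],[0.001,0,0],[0.001,0,0],[0,0,0]], "yaw": [0,0,0,0,0]}}

```text
time_s: 5.88
position: [0.483, 0.2767, 0.0412]
tool_rot: [[-0.997, -0.079, -0.009], [-0.079, 0.997, -0.001], [0.009, -0.001, -1.0]]
ft_force: [-20.7, -0.1, 14.5]
grip_width: -0.0003
gripper_force: 10.3
```

The gauge is home: the TCP stalled at x = 0.483, so the tail is at about 0.494 (expected 0.493), with the force rising to 20 N. I'll back off, raise the arm and go over the knob.

>>> {"method": "jog_arm", "body": {"hand": [0,0,0,0,0], "travel": [[-0.006,0,0],[-0.015,0,0],[-0.01,0,0.04],[0,0,0.06],[0,0,0.06]], "yaw": [0,0,0,0,0]}}

```text
time_s: 6.5
position: [0.4566, 0.2766, 0.2033]
tool_rot: [[-0.997, -0.078, 0.002], [-0.078, 0.997, 0.0], [-0.002, 0.0, -1.0]]
ft_force: [0.0, 0.9, 0.8]
grip_width: 0.0
gripper_force: 0.0
```

>>> {"method": "jog_arm", "body": {"hand": [0,0.05,0.05,0.05,0.05], "travel": [[0,0,0.06],[0.04,0.003,0],[0.05,0.004,0],[0.05,0.003,0],[0,0,0]], "yaw": [0,0,0,0,-0.04]}}

```text
time_s: 7.12
position: [0.5994, 0.286, 0.2593]
tool_rot: [[-0.999, -0.035, 0.0], [-0.035, 0.999, -0.0], [-0.0, -0.0, -1.0]]
ft_force: [-0.7, 0.9, -1.0]
grip_width: 0.0498
gripper_force: 0.0
```

```bash
python3 - <<'E'
from h import *
s=env.observe();print(s["position"],s["ft_force"],s["wrist_torque"],s["q"])
a=env.get_image("side")[:,:,::-1]
cv2.imwrite("pics/z4.png",cv2.resize(a[170:310,180:300],None,fx=4.2,fy=4.2,interpolation=cv2.INTER_CUBIC))
E
```

```text
[0.59935867 0.28599095 0.25932313] [-0.65393649  0.87136798 -0.97563437] [0.04420088 0.00093513 0.00933573] [ 1.53291816e+01  3.34985974e+01  5.24830690e+01 -3.17157962e-02
  9.40061322e+01 -7.66946081e+01]
```

View pics/z4.png

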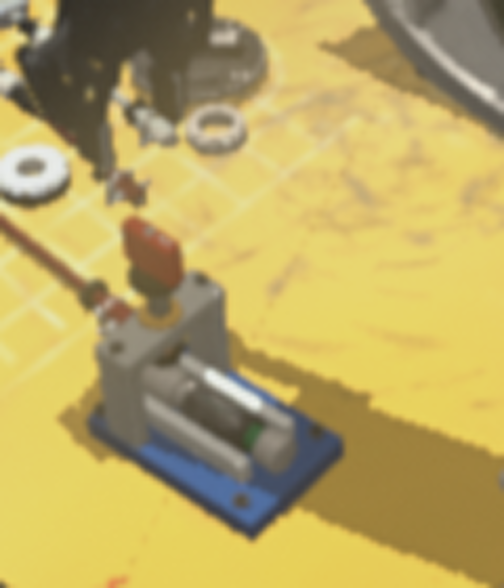

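The gauge is seated deeper, with its tail at about side (244,276). The open fingers hang above the wing. I'll descend and pinch gently.

>>> {"method": "jog_arm", "body": {"hand": [0.05,0.05,0.05,0.05,0.05], "travel": [[-0.002,0.001,-0.04],[0,0,-0.03],[0,0,-0.015],[0,0,-0.014],[0,0,0]], "yaw": [0,0,0,0,0]}}

```text
time_s: 7.8
position: [0.5942, 0.2877, 0.162]
tool_rot: [[-0.999, -0.038, -0.0], [-0.038, 0.999, -0.0], [0.0, -0.0, -1.0]]
ft_force: [-0.7, -0.6, 0.1]
grip_width: 0.0501
gripper_force: 0.0
```

>>> {"method": "jog_arm", "body": {"hand": [0.03,0.026,0.022,0.019,0.017], "travel": [[0,0,0],[0,0,0],[0,0,0],[0,0,0],[0,0,0]], "yaw": [0,0,0,0,0], "grip_force": 20}}

```text
time_s: 8.43
position: [0.5943, 0.2871, 0.1625]
tool_rot: [[-0.999, -0.038, 0.0], [-0.038, 0.999, -0.001], [-0.0, -0.001, -1.0]]
ft_force: [-0.9, -4.8, 1.8]
grip_width: 0.0169
gripper_force: 2.2
```

>>> {"method": "jog_arm", "body": {"hand": [0.02,0.018,0.016,0.012,0.01], "travel": [[0.003,-0.0015,-0.001],[0,0,0],[0,0,0],[0,0,0],[0,0,0]], "yaw": [0,0,0,0,0]}}

```text
time_s: 9.05
position: [0.5973, 0.2857, 0.1613]
tool_rot: [[-0.999, -0.038, -0.0], [-0.038, 0.999, -0.001], [0.0, -0.001, -1.0]]
ft_force: [-0.5, -4.5, 0.6]
grip_width: 0.0137
gripper_force: 22.1
```

```bash
python3 - <<'E'
from h import *
s=env.observe();print(s["position"],s["ft_force"],s["wrist_torque"],s["grip_width"],s["gripper_force"],s["tool_rot"])
E
```

```text
[0.59727491 0.28569362 0.16132269] [-0.46971231 -4.50505903  0.58592964] [-0.71909661  0.0282293  -0.08667419] 0.013662520313692078 22.076365649700165 [[-9.99285040e-01 -3.78070568e-02 -1.86814148e-04]
 [-3.78068707e-02  9.99284645e-01 -9.15485339e-04]
 [ 2.21292316e-04 -9.07767945e-04 -9.99999563e-01]]
```

>>> {"method": "jog_arm", "body": {"hand": [0.005,0.005,0.005,0.005,0.005], "travel": [[0,-0.0005,0],[0,0,0],[0,0,0],[0,0,-0.0006],[0,0,-0.0006]], "yaw": [0,0,0,-0.08,-0.08], "grip_force": 60}}

```text
time_s: 9.68
position: [0.5973, 0.2856, 0.1602]
tool_rot: [[-0.992, 0.124, 0.0], [0.124, 0.992, -0.0], [-0.0, -0.0, -1.0]]
ft_force: [-0.1, -3.9, 1.8]
grip_width: 0.0129
gripper_force: 62.0
```

```bash
cat > o.py <<'E'
from h import *
s=env.observe();R=s["tool_rot"];print("t %.2f"%s["time_s"],"yaw %.4f"%np.arctan2(R[1][0],R[0][0]),"p",s["position"].round(4),"F",s["ft_force"].round(1),"M",s["wrist_torque"].round(3),"q6 %.1f j6 %.3f"%(s["q"][5],s["joint_efforts"][5]),s["grip_width"].round(4),round(s["gripper_force"],1))
E
python3 o.py
```

```text
Traceback (most recent call last):
  File "o.py", line 2, in <module>
    s=env.observe();R=s["tool_rot"];print("t %.2f"%s["time_s"],"yaw %.4f"%np.arctan2(R[1][0],R[0][0]),"p",s["position"].round(4),"F",s["ft_force"].round(1),"M",s["wrist_torque"].round(3),"q6 %.1f j6 %.3f"%(s["q"][5],s["joint_efforts"][5]),s["grip_width"].round(4),round(s["gripper_force"],1))
                                                                                                                                                                                                                                               ^^^^^^^^^^^^^^^^^^^^^
AttributeError: 'float' object has no attribute 'round'
```

```bash
sed -i 's/s\["grip_width"\].round(4)/round(s["grip_width"],4)/' o.py; python3 o.py
```

```text
t 9.68 yaw 3.0177 p [0.5973 0.2856 0.1602] F [-0.1 -3.9  1.8] M [-0.665  0.042  0.202] q6 -67.6 j6 -0.679 0.0129 62.0
```

>>> {"method": "jog_arm", "body": {"hand": [0.005,0.005,0.005,0.005,0.005], "travel": [[0,0,-0.0006],[0,0,-0.0007],[0,0,-0.0006],[0,0,-0.0007],[0,0,-0.0006]], "yaw": [-0.08,-0.08,-0.08,-0.08,-0.08]}}

```text
time_s: 10.3
position: [0.5972, 0.2853, 0.157]
tool_rot: [[-0.866, 0.5, -0.0], [0.5, 0.866, -0.001], [-0.0, -0.001, -1.0]]
ft_force: [-0.5, -6.1, 1.0]
grip_width: 0.0129
gripper_force: 62.1
```

```bash
python3 o.py
```

```text
t 10.30 yaw 2.6175 p [0.5972 0.2853 0.157 ] F [-0.5 -6.1  1. ] M [-0.954  0.158  0.17 ] q6 -44.6 j6 -0.672 0.0129 62.1
```

>>> {"method": "jog_arm", "body": {"hand": [0.005,0.005,0.005,0.005,0.005], "travel": [[0,-0.001,-0.0004],[0,0,-0.0004],[0,0,-0.0004],[0,0,-0.0004],[0,0,-0.0004]], "yaw": [-0.05,-0.05,-0.05,-0.05,-0.05]}}

```text
time_s: 10.92
position: [0.5972, 0.285, 0.155]
tool_rot: [[-0.716, 0.698, 0.0], [0.698, 0.716, 0.0], [0.0, 0.0, -1.0]]
ft_force: [-1.1, -2.4, 1.5]
grip_width: 0.0129
gripper_force: 62.0
```

```bash
python3 o.py
```

```text
t 10.93 yaw 2.3689 p [0.5972 0.285  0.155 ] F [-1.1 -2.4  1.5] M [-0.294  0.077  0.173] q6 -30.5 j6 -0.356 0.0129 62.0
```

>>> {"method": "jog_arm", "body": {"hand": [0.005,0.005,0.005,0.005,0.005], "travel": [[0,0,-0.0004],[0,0,-0.0004],[0,0,-0.0004],[0,0,-0.0004],[0,0,-0.0004]], "yaw": [-0.05,-0.05,-0.05,-0.05,-0.05]}}

```text
time_s: 11.55
position: [0.597, 0.2849, 0.153]
tool_rot: [[-0.521, 0.854, -0.0], [0.854, 0.521, 0.0], [0.0, -0.0, -1.0]]
ft_force: [-1.7, -3.6, 2.7]
grip_width: 0.0131
gripper_force: 62.0
```

```bash
python3 o.py
```

```text
t 11.55 yaw 2.1189 p [0.597  0.2849 0.153 ] F [-1.7 -3.6  2.7] M [-0.43   0.198  0.205] q6 -16.1 j6 -0.358 0.0131 62.0
```

>>> {"method": "jog_arm", "body": {"hand": [0.005,0.005,0.005,0.005,0.005], "travel": [[0,-0.0005,-0.0003],[0,0,-0.0003],[0,0,-0.0003],[0,0,-0.0003],[0,0,-0.0003]], "yaw": [-0.04,-0.04,-0.04,-0.04,-0.04]}}

```text
time_s: 12.18
position: [0.5969, 0.2848, 0.1514]
tool_rot: [[-0.342, 0.94, -0.0], [0.94, 0.342, 0.001], [0.001, -0.0, -1.0]]
ft_force: [-1.7, -0.6, 1.6]
grip_width: 0.0128
gripper_force: 62.0
```

```bash
python3 o.py
```

```text
t 12.18 yaw 1.9195 p [0.5969 0.2848 0.1514] F [-1.7 -0.6  1.6] M [-0.219  0.219  0.134] q6 -4.7 j6 -0.249 0.0128 62.0
```

```bash
cat > a.py <<'E'
from h import *
M=[];E=[];F=[]
for i in range(8):
    env.get_image("top"); s=env.observe(); M.append(s["wrist_torque"][2]);E.append(s["joint_efforts"][5]);F.append(s["ft_force"])
R=s["tool_rot"];y=np.arctan2(R[1][0],R[0][0])
if y>3.17: y-=0
print("t %.2f yaw %.4f turned %.3f"%(s["time_s"],y,3.1794-y),s["position"].round(4),"Mz %.3f +- %.3f"%(np.mean(M),np.std(M)/8**.5),"j6 %.3f"%np.mean(E),"F",np.mean(F,0).round(1),np.round(M,3))
E
python3 a.py
```

```text
t 12.57 yaw 1.9204 turned 1.259 [0.597  0.2847 0.1514] Mz 0.009 +- 0.012 j6 0.028 F [-2.6  0.3  1.4] [ 0.069 -0.006 -0.022 -0.022  0.043  0.029  0.02  -0.038]
```

>>> {"method": "jog_arm", "body": {"hand": [0.005,0.005,0.005,0.005,0.005], "travel": [[0,0,-0.0003],[0,0,-0.0003],[0,0,-0.0003],[0,0,-0.0003],[0,0,-0.0003]], "yaw": [-0.04,-0.04,-0.04,-0.04,-0.04]}}

```text
time_s: 13.2
position: [0.5968, 0.2846, 0.1498]
tool_rot: [[-0.148, 0.989, -0.001], [0.989, 0.148, 0.001], [0.001, -0.001, -1.0]]
ft_force: [-3.4, 1.7, 1.5]
grip_width: 0.0129
gripper_force: 61.9
```

```bash
python3 o.py; python3 a.py
```

```text
t 13.20 yaw 1.7194 p [0.5968 0.2846 0.1498] F [-3.4  1.7  1.5] M [0.303 0.58  0.198] q6 6.7 j6 -0.246 0.0129 61.9
t 13.60 yaw 1.7210 turned 1.458 [0.5968 0.2846 0.1498] Mz -0.027 +- 0.018 j6 0.015 F [-4.5  2.8  1.1] [ 0.091 -0.002 -0.078 -0.032 -0.081 -0.022 -0.065 -0.024]
```

>>> {"method": "jog_arm", "body": {"hand": [0.005,0.005,0.005,0.005,0.005], "travel": [[-0.0005,0.0003,-0.0004],[0,0,-0.0003],[0,0,-0.0003],[0,0,-0.0003],[0,0,-0.0003]], "yaw": [-0.04,-0.04,-0.04,-0.04,-0.04]}}

```text
time_s: 14.22
position: [0.5966, 0.2846, 0.1482]
tool_rot: [[0.051, 0.999, -0.0], [0.999, -0.051, 0.0], [0.0, -0.0, -1.0]]
ft_force: [-3.8, 1.2, 0.2]
grip_width: 0.013
gripper_force: 61.9
```

```bash
python3 o.py
```

```text
t 14.22 yaw 1.5199 p [0.5966 0.2846 0.1482] F [-3.8  1.2  0.2] M [0.259 0.396 0.218] q6 18.2 j6 -0.242 0.013 61.9
```

>>> {"method": "jog_arm", "body": {"hand": [0.005,0.005,0.005,0.005,0.005], "travel": [[0,0,-0.0003],[0,0,-0.0003],[0,0,-0.0003],[0,0,-0.0003],[0,0,-0.0003]], "yaw": [-0.04,-0.04,-0.04,-0.04,-0.04]}}

```text
time_s: 14.85
position: [0.5965, 0.2846, 0.1466]
tool_rot: [[0.248, 0.969, -0.001], [0.969, -0.248, 0.0], [-0.0, -0.001, -1.0]]
ft_force: [-3.4, 1.8, 0.2]
grip_width: 0.0131
gripper_force: 61.8
```

```bash
python3 o.py
```

```text
t 14.85 yaw 1.3200 p [0.5965 0.2846 0.1466] F [-3.4  1.8  0.2] M [0.269 0.528 0.172] q6 29.6 j6 -0.240 0.0131 61.8
```

>>> {"method": "jog_arm", "body": {"hand": [0.005,0.005,0.005,0.005,0.005], "travel": [[-0.0005,0.0003,-0.0004],[0,0,-0.0003],[0,0,-0.0003],[0,0,-0.0003],[0,0,-0.0003]], "yaw": [-0.04,-0.04,-0.04,-0.04,-0.04]}}

```text
time_s: 15.48
position: [0.5963, 0.2847, 0.1451]
tool_rot: [[0.436, 0.9, 0.0], [0.9, -0.436, -0.0], [-0.0, 0.0, -1.0]]
ft_force: [-1.7, 0.3, 0.9]
grip_width: 0.0134
gripper_force: 61.8
```

```bash
python3 o.py
```

```text
t 15.47 yaw 1.1199 p [0.5963 0.2847 0.1451] F [-1.7  0.3  0.9] M [0.08  0.352 0.264] q6 41.1 j6 -0.199 0.0134 61.8
```

>>> {"method": "jog_arm", "body": {"hand": [0.005,0.005,0.005,0.005,0.005], "travel": [[0,0,0],[0,0,0],[0,0,0],[0,0,-0.0003],[0,0,-0.0003]], "yaw": [0,0,0,-0.04,-0.04]}}

```text
time_s: 16.1
position: [0.5963, 0.2847, 0.1445]
tool_rot: [[0.507, 0.862, -0.0], [0.862, -0.507, -0.0], [-0.0, 0.0, -1.0]]
ft_force: [-2.9, 0.4, -1.3]
grip_width: 0.0126
gripper_force: 61.6
```

```bash
python3 o.py
```

```text
t 16.10 yaw 1.0393 p [0.5963 0.2847 0.1445] F [-2.9  0.4 -1.3] M [-0.038  0.202  0.301] q6 45.7 j6 -0.166 0.0126 61.6
```

>>> {"method": "jog_arm", "body": {"hand": [0.005,0.005,0.005,0.005,0.005], "travel": [[0,0,0],[0,0,0],[0,0,0],[0,0,-0.0002],[0,0,-0.0003]], "yaw": [0,0,0,-0.02,-0.04]}}

```text
time_s: 16.73
position: [0.5962, 0.2847, 0.144]
tool_rot: [[0.558, 0.83, -0.0], [0.83, -0.558, -0.0], [-0.0, -0.0, -1.0]]
ft_force: [-1.8, 0.1, -1.4]
grip_width: 0.0134
gripper_force: 61.4
```

```bash
python3 o.py; python3 a.py
```

```text
t 16.73 yaw 0.9784 p [0.5962 0.2847 0.144 ] F [-1.8  0.1 -1.4] M [-0.063  0.174  0.294] q6 49.2 j6 -0.224 0.0134 61.4
t 17.12 yaw 0.9799 turned 2.199 [0.5962 0.2847 0.144 ] Mz 0.075 +- 0.015 j6 0.125 F [-1.8 -0.1 -2.8] [0.157 0.109 0.091 0.052 0.039 0.06  0.01  0.082]
```

The touch showed at about 1.95 rad. The moving moment is now about 0.1 N m over baseline, which is about 12 N, or 2 mm. I'll release and retreat.

>>> {"method": "jog_arm", "body": {"hand": [0.016,0.022,0.035,0.05,0.05], "travel": [[0,0,0],[0,0,0],[0,0,0],[0,0,0],[0,0,0.01]], "yaw": [0,0,0,0,0]}}

```text
time_s: 17.75
position: [0.596, 0.2847, 0.1539]
tool_rot: [[0.557, 0.83, -0.001], [0.83, -0.557, -0.0], [-0.001, -0.001, -1.0]]
ft_force: [0.1, 0.6, 1.1]
grip_width: 0.0501
gripper_force: 0.0
```

>>> {"method": "jog_arm", "body": {"hand": [0.05,0.05,0.05,0.05,0.05], "travel": [[0,0,0.03],[0,0,0.05],[0,0,0.05],[-0.03,-0.05,0],[-0.03,-0.05,0]], "yaw": [0,0,0,0,0]}}

```text
time_s: 18.38
position: [0.5355, 0.1839, 0.2852]
tool_rot: [[0.556, 0.831, 0.002], [0.831, -0.556, 0.0], [0.001, 0.002, -1.0]]
ft_force: [1.5, -0.7, 0.2]
grip_width: 0.0499
gripper_force: 0.0
```

>>> {"method": "jog_arm", "body": {"hand": [0.05,0.05,0.05,0.05,0.05], "travel": [[-0.03,-0.05,0],[-0.03,-0.05,0],[-0.03,-0.05,0],[0,0,0],[0,0,0]], "yaw": [0,0,0,0,0]}}

```text
time_s: 19.0
position: [0.4465, 0.0349, 0.2848]
tool_rot: [[0.558, 0.83, 0.001], [0.83, -0.558, 0.0], [0.001, 0.001, -1.0]]
ft_force: [0.5, -0.2, -0.3]
grip_width: 0.05
gripper_force: 0.0
```

```bash
python3 - <<'E'
from h import *
t=env.get_image("top")[:,:,::-1];a=env.get_image("side")[:,:,::-1]
f=lambda i:cv2.resize(i,(400,400),interpolation=cv2.INTER_CUBIC)
cv2.imwrite("pics/z5.png",np.hstack([f(a[205:305,180:280]),f(t[180:245,172:237])]))
E
```

```text
(no output)
```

View pics/z5.png

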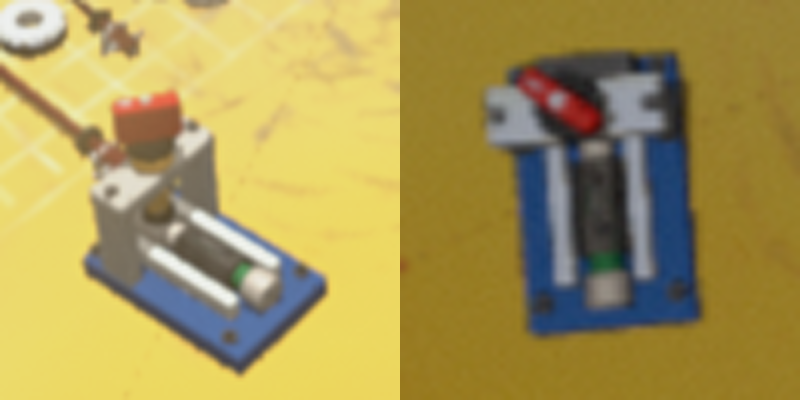

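The picture shows the gauge tail advanced to about top (206,229), the wing turned to about 55° and lowered, and the robot clear. I'm handing the job in.

```bash
python3 -c "
from rig import env
print(env.close_job())"
```

```text
the job is handed in; nothing more can be done
None
```

The gauge is home against the stop and clamped with the spring pad pushed in about 2 mm (about 12 N, estimated from turning moment and angle); the arm is clear and the job was handed in at about 19 s, with no verdict returned.

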